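Swing the inspection lamp over the red culture dish

TASK

Swing the white inspection lamp's arm round by its blue knob until the round lamp head stands centred over the dark red culture dish, then let go of it. Leave the red and the amber dish where they lie.

Things in the scene. Friction and masses are not known exactly. Their poses are not given: they have to be found in the camera images.
- lamp_knob (a point): Upright blue knob, 24 mm across, 45 mm tall, on the centre of the round white lamp head (110 mm across, underside 150 mm, top 186 mm above the table). Point: on the knob's and head's axis, 20 mm below the knob's top, 211 mm above the table; pinch here from above, nothing stands beside it. The head swings level about the column; it starts near the robot's right (-y) end of its swing.
- lamp_hinge (a point): Point on the upright axis of the lamp's fixed column (top 206 mm high, foot 130 mm across), level with lamp_knob and 240 mm from it horizontally. The column stands farther from the robot than the head. The white arm, lower than the head's top, swings about this vertical line, 1.35 rad either way from its middle; 1 to 2 N at the knob moves it and it stays where it is left.
- red_dish: Loose shallow round clear dish with dark red filling, 90 mm across, 15 mm high, 60 g, on the table under the lamp head's path (its centre within 10 mm of the arc that the knob travels). Origin at the centre of its underside. This is the dish to light.
- amber_dish: Same dish with amber-yellow filling, also under the arc: the wrong one. It, the red dish and a jar with a green lid (65 mm high; the head passes over it) take three places under the arc in any order. Origin at the centre of its underside.
Mind the look-alikes: they are no part of the job. Leave any purple or turquoise look-alike of the red_dish alone.

How it is judged:
By the outcome, as a careful person would: the job done as asked, in the order asked, and still so for the second after the job is handed in, with the robot touching nothing.
It also fails if it takes over 42 s, if anything falls off the work surface, if the arm or the gripper's body presses on something with over 40 N, if the wrist force passes 120 N, or if a joint passes its speed limit or range.

ROBOT

A 7-joint arm with a two-finger parallel gripper is mounted at the origin on the work surface. World frame = base frame: x ahead of the robot, y to its left, z up, the work surface at z = 0. Lengths are in mm, angles in degrees, forces in N, time in s.
With the tool pointing down it reaches from about 400 to 850 mm from the base axis. Payload 4.5 kg.
Tool frame: the origin (TCP) lies midway between the tips of the shut fingers; the grasp point (between the pads) lies 19 mm behind it; x points along the fingers, z is the direction in which the jaws open and shut, and the axes are right-handed (so a half turn about x gives the same grasp; the last joint's range is limited). The gripper opens to 85 mm and grips with 20 to 120 N. Pads are 22 mm wide; open, the fingers measure 114 mm over their backs; the gripper's body (76 mm by 85 mm) begins 54 mm behind the grasp point. The pads swing forward as they close: fully open they stand 13 mm farther back than shut.
Start: joints at [78.541, 39.483, -11.15, 89.685, 9.013, 51.709, -12.324], TCP at [144.825, -608.013, 231.317] pointing down, gripper open.
Joint ranges: [-172.22, 172.22], [-26.19, 119.32], [-84.43, 86.54], [7.71, 146.69], [-57.33, 237.33], [2.42, 119.75], [-152.13, 152.13]. Speed limits (degrees/s): [147.25, 147.25, 180, 180, 180, 180, 180].

INTERFACE

Orientations are given as a 3x3 rotation matrix whose columns are the frame's x, y, z axes.
In Python, from plant import ctrl gives the robot as it stands.
- The arm moves only by the tool play_rows, never from a script. Its argument "moves" is a list of rows, each a list of 3 entries, a list of its own where there are three numbers: the opening, from -1 (shut) to 1 (fully open), so that 0 is half open, then the shift along the tool's x, y, z in mm, then the turn about the tool's x in rad. In form: [[jaw, [x, y, z], twist], ...]. A call has 1 to 5 rows; each row is the pose to reach, as a shift and turn from the pose commanded when the call began, along the tool's axes at that moment; what a row does not reach only later rows make up. A row lasts 1/10 s, in which the tool goes at most 50 mm and 8.59 degrees, less where a joint would pass 70% of its speed; a pose out of reach is approached as far as the arm can. A call with a gripper value outside its range is refused whole. The fingers move at their own pace and stop on an object; the grip force is fixed at half the most. Time passes only in rows, so rows that repeat a pose let the fingers close. It gives the time, the measured TCP pose, the force and the opening at its end, in the units of the state.
- ctrl.sense(): the state, without advancing time (a new reading comes with each control period).
- ctrl.read_camera(name): name is "scene" or "top" or "wrist"; returns a dict with "pixels" (420x560x3 uint8, red, green, blue), "fx", "fy", "cx", "cy" (pixels), "k1" (the pictures are not rectified: a ray, as slopes to the right and down, at radius r is drawn at 1 + k1 r^2 times it, then the intrinsics apply), "extrinsics" (4x4, takes a point from world to camera coordinates). Camera axes: x right, y up, looking along -z (the intrinsics and any distortion apply to the point x, -y, -z); pixel columns grow to the right and rows downward; lengths in mm; the calibration is good to about 2 mm. A picture is of the moment at which its call begins. There is no depth.
- ctrl.hand_in(): hands the job in, once; it reports no verdict.
The state is a dict: "t": time; "joint_pos": joint angles; "qd": joint speeds; "joint_efforts": joint torques, N m; "ee_pos": TCP position; "ee_rot": TCP orientation; "ft_force": force on the tool from outside, world axes, zero at the start; "ft_torque": the same for the moment, N m; "grip_width": opening from 0.0 (shut) to 1.0 (fully open).
Only numpy, scipy, OpenCV 4.12 (cv2) and the standard library are available. Lean on these libraries where they do the work, as an engineer would, in place of code of your own. Each camera call takes 0.05 s, during which the arm holds its last target. There are 200 camera calls.

## Working session

There is one attempt and no reset: what is moved stays moved. The work goes in short steps, Python scripts to look and compute and a tool call to move; the robot and the scene stay as the last step left them, time stands still between calls to the robot, and variables do not carry over. Pictures are saved under pics/ and viewed, about 8 in all and at most 12, crops included, and the job is handed in when it is done.

Besides the shell and the picture viewer there is one more tool, called after "Request:" in YAML: its name, and indented under it one key for each argument. play_rows: Moves the arm, as the interface text tells. Its arguments: {"type":"object","properties":{"moves":{"type":"array","items":{"type":"array"}}},"required":["moves"]}

```bash
mkdir -p pics; cat > h.py <<'E'
import numpy as np, cv2
from plant import ctrl
def cam(n,f=None):
    c=ctrl.read_camera(n)
    if f: cv2.imwrite('pics/'+f,c['pixels'][:,:,::-1])
    return c
def ray(c,u,v):
    x=np.array([(u-c['cx'])/c['fx'],(v-c['cy'])/c['fy']]); y=x.copy()
    for _ in range(30): y=x/(1+c['k1']*(y@y))
    E=np.array(c['extrinsics']);R=E[:3,:3]
    return -R.T@E[:3,3], R.T@np.array([y[0],-y[1],-1])
def onz(c,u,v,z):
    o,d=ray(c,u,v); return o+d*(z-o[2])/d[2]
E
python3 - <<'E'
from h import *
a=cam('top','top1.png');b=cam('scene','sc1.png')
np.savez('c1.npz',**{k:a[k] for k in a})
s=ctrl.sense();print(s['t'],s['ee_pos'],np.round(s['ee_rot'],3),s['ft_force'],s['grip_width'])
for c in(a,b):print(c['fx'],c['k1'],np.round(c['extrinsics'],3))
E
```

```text
0.1 [ 144.6105083  -607.40837963  230.54815881] [[-0.001  0.973  0.232]
 [ 0.002  0.232 -0.973]
 [-1.    -0.    -0.002]] [ 0.44753147 -0.40002016 -0.3697704 ] 0.9998252634619339
437.7335365241439 -0.025950603135522478 [[-1.30000e-02 -1.00000e+00  1.60000e-02  1.38697e+02]
 [ 9.81000e-01 -1.00000e-02  1.94000e-01 -5.88131e+02]
 [-1.94000e-01  1.90000e-02  9.81000e-01 -9.34002e+02]
 [ 0.00000e+00  0.00000e+00  0.00000e+00  1.00000e+00]]
381.3002520817723 -0.005134138780459618 [[ 2.930000e-01  9.560000e-01 -1.000000e-03 -2.930490e+02]
 [-7.850000e-01  2.410000e-01  5.710000e-01  3.121010e+02]
 [ 5.460000e-01 -1.670000e-01  8.210000e-01 -1.196014e+03]
 [ 0.000000e+00  0.000000e+00  0.000000e+00  1.000000e+00]]
```

View pics/top1.png

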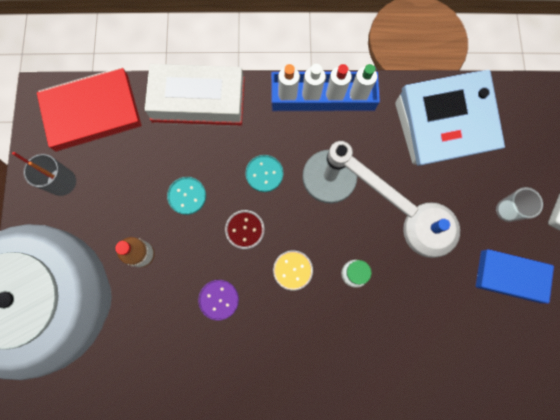

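View pics/sc1.png

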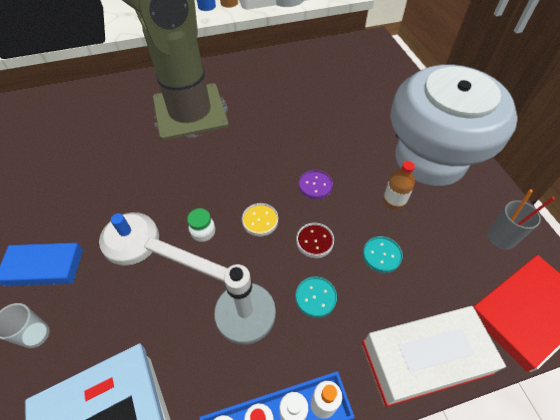

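The top view shows the lamp knob at about (440,226), the column top at (341,151), the red dish at (245,229), amber at (293,270) and the jar at (357,273). The scene view shows the same layout, with knob (119,225) and red dish (315,240).

```bash
cat > m.py <<'E'
from h import *
def blob(c,lo,hi,box):
    h=cv2.cvtColor(np.ascontiguousarray(c['pixels']),cv2.COLOR_RGB2HSV); m=cv2.inRange(h,lo,hi)
    x0,y0,x1,y1=box; k=np.zeros_like(m);k[y0:y1,x0:x1]=m[y0:y1,x0:x1]
    cs,_=cv2.findContours(k,0,2)
    return max(cs,key=cv2.contourArea)
def cen(ct,filled=True):
    m=cv2.moments(cv2.convexHull(ct)); return m['m10']/m['m00'],m['m01']/m['m00']
def tri(r1,r2):
    (a,d),(b,e)=r1,r2; t=np.linalg.lstsq(np.c_[d,-e],b-a,rcond=None)[0]
    p,q=a+t[0]*d,b+t[1]*e; return (p+q)/2,np.linalg.norm(p-q)
E
python3 - <<'E'
from m import *
a=cam('top');b=cam('scene')
def show(n,lo,hi,ba,bb,z):
    A=blob(a,lo,hi,ba);B=blob(b,lo,hi,bb);u,v=cen(A),cen(B)
    P,g=tri(ray(a,*u),ray(b,*v))
    print(n,np.round(u,1),np.round(v,1),cv2.contourArea(A),cv2.contourArea(B),'tri',P.round(1),round(g,1),'z',onz(a,*u,z).round(1),onz(b,*v,z).round(1))
show('knob',(105,150,80),(125,255,255),(425,210,460,245),(105,205,135,240),211)
show('red',(0,120,30),(12,255,200),(220,205,270,255),(290,215,340,260),12)
show('red2',(170,120,30),(180,255,200),(220,205,270,255),(290,215,340,260),12)
show('amber',(18,100,100),(35,255,255),(265,245,320,295),(235,200,285,240),12)
show('cap',(0,0,0),(180,255,45),(332,140,352,162),(225,262,248,288),206)
for n,c,bx in(('t',a,(325,135,365,175)),('s',b,(215,250,255,310))):
    x0,y0,x1,y1=bx;cv2.imwrite(f'/tmp/{n}.png',cv2.resize(c['pixels'][y0:y1,x0:x1,::-1],(400,10*(y1-y0)),interpolation=0))
cv2.imwrite('pics/cap.png',np.hstack([np.pad(cv2.imread('/tmp/t.png'),((0,200),(0,0),(0,0))),cv2.imread('/tmp/s.png')]))
E
```

```text
knob [440.2 225.6] [120.2 224. ] 132.5 244.0 tri [ 529.7 -171.   208.6] 1.9 z [ 529.4 -169.   211. ] [ 531.2 -171.3  211. ]
red [244.2 229.1] [315.4 239.2] 556.0 191.5 tri [558.8 217.4   7.1] 1.4 z [558.3 217.7  12. ] [561.3 215.4  12. ]
red2 [246.4 228.8] [314.8 239. ] 200.5 487.0 tri [559.3 213.6  10.3] 2.2 z [558.7 212.5  12. ] [560.5 214.2  12. ]
amber [292.5 269.9] [259.8 218.3] 955.0 668.5 tri [461.8 104.9   8.4] 2.0 z [461.8 106.   12. ] [463.9 103.5  12. ]
cap [341.4 150.4] [236.  274.1] 41.5 21.5 tri [685.8  11.4 197. ] 1.1 z [682.7  13.5 206. ] [690.   10.9 206. ]
```

View pics/cap.png

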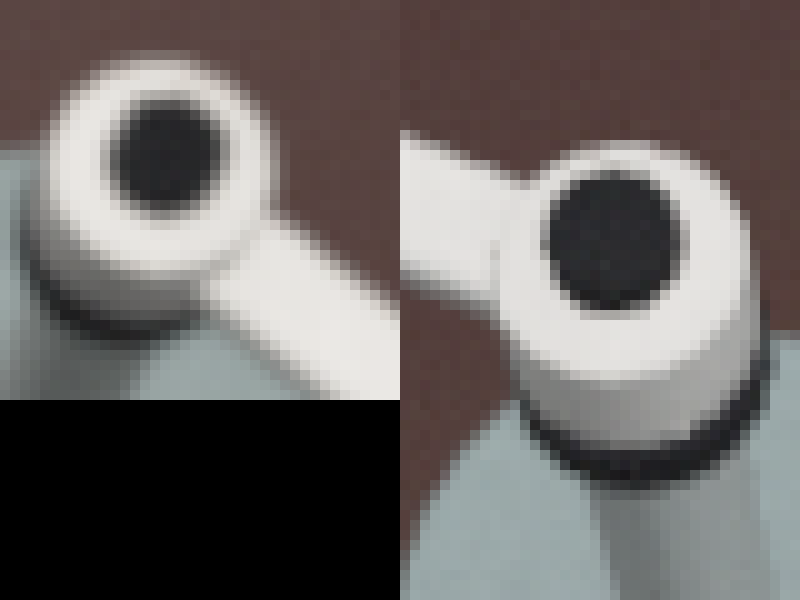

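The cap is the column top. Triangulated positions: hinge ≈ (685,12), knob ≈ (530,-171), red dish ≈ (560,215). The radii are 239 and 238 mm, against 240 given. I'll go above the knob now and pre-turn the wrist so it can follow the swing.

```bash
cat > go.py <<'E'
import sys; from h import *
s=ctrl.sense();R=np.array(s['ee_rot']);p=np.array(s['ee_pos'])
print('t',s['t'],'p',p.round(1),'yaw',np.degrees(np.arctan2(R[1,2],R[0,2])).round(1),'q',np.round(s['joint_pos'],0),'F',np.round(s['ft_force'],1),'w',round(s['grip_width'],3))
a=list(map(float,sys.argv[1:]))
if a:
    dy=(np.degrees(np.arctan2(R[1,2],R[0,2]))-a[3]+180)%360-180
    print('shift',(R.T@(np.array(a[:3])-p)).round(1),'turn',np.radians(dy).round(3))
E
python3 go.py 530.3 -170.5 280 42
```

```text
t 0.2 p [ 144.7 -607.6  230.8] yaw -76.6 q [ 79.  40. -11.  90.   9.  52. -12.] F [-0.2 -1.  -0.6] w 0.999
shift [ -48.9  476.4 -335.9] turn -2.07
```

Request:
play_rows:
  moves:
    - [1, [-50, 0, 0], 0]
    - [1, [-50, 0, 0], -0.15]
    - [1, [-50, 40, -28], -0.3]
    - [1, [-50, 80, -56], -0.45]
    - [1, [-50, 120, -84], -0.6]

```text
t: 0.7
ee_pos: [242.8, -497.1, 281.3]
ee_rot: [[0.0, 0.668, 0.744], [-0.0, 0.744, -0.668], [-1.0, 0.0, 0.0]]
ft_force: [0.5, 0.3, 1.1]
grip_width: 0.995
```

```bash
python3 go.py 530.3 -170.5 280 42
```

```text
t 0.7 p [ 242.8 -497.1  281.3] yaw -41.9 q [ 73.  31. -22.  98.  14.  53.   3.] F [0.5 0.3 1.1] w 0.995
shift [  1.3 435.1  -4.4] turn -1.465
```

Request:
play_rows:
  moves:
    - [1, [0, 44, 0], -0.15]
    - [1, [0, 88, 0], -0.3]
    - [1, [0, 132, -1], -0.45]
    - [1, [0, 176, -2], -0.6]
    - [1, [0, 220, -2], -0.75]

```text
t: 1.2
ee_pos: [389.1, -332.9, 281.4]
ee_rot: [[-0.0, -0.019, 1.0], [-0.0, 1.0, 0.019], [-1.0, -0.0, -0.0]]
ft_force: [0.9, 0.3, 0.2]
grip_width: 1.001
```

```bash
python3 go.py 530.3 -170.5 280 42
```

```text
t 1.2 p [ 389.1 -332.9  281.4] yaw 1.1 q [ 57.  30. -34. 105.  21.  52.  14.] F [0.9 0.3 0.2] w 1.001
shift [  1.3 159.7 144.2] turn -0.714
```

Request:
play_rows:
  moves:
    - [1, [0, 32, 29], -0.14]
    - [1, [0, 64, 58], -0.28]
    - [1, [0, 96, 87], -0.42]
    - [1, [0, 128, 116], -0.56]
    - [1, [0, 160, 144], -0.71]

```text
t: 1.7
ee_pos: [531.3, -171.2, 281.2]
ee_rot: [[-0.0, -0.666, 0.746], [-0.0, 0.746, 0.666], [-1.0, -0.0, -0.0]]
ft_force: [1.2, -0.7, 0.3]
grip_width: 0.998
```

```bash
python3 go.py 530.3 -170.5 280 42; python3 - <<'E'
from h import *
cam('wrist','w1.png')
E
```

```text
t 1.7 p [ 531.3 -171.2  281.2] yaw 41.7 q [ 39.  36. -44.  97.  29.  59.  27.] F [ 1.2 -0.7  0.3] w 0.998
shift [ 1.2  1.2 -0.2] turn -0.004
```

View pics/w1.png

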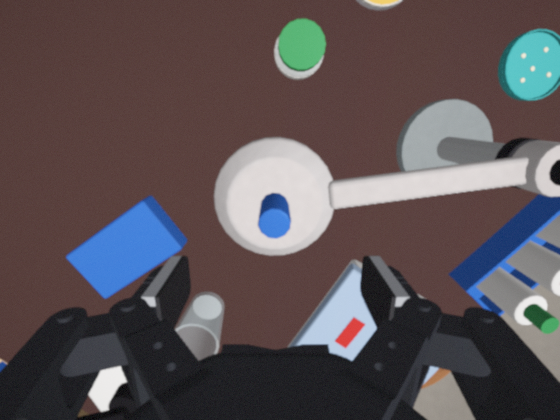

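The wrist view shows the knob at about (274,213), centred between the fingers (x≈276), and nothing beside it. I'll descend and check the numbers with a wrist ray.

```bash
python3 - <<'E'
from m import *
c=cam('wrist');k=blob(c,(105,150,60),(125,255,255),(250,185,300,245));u=cen(k)
print(u,onz(c,*u,212),onz(c,274,223,231))
E
```

```text
(261.664281783159, 218.66208035222894) [ 530.84754398 -168.53702494  212.        ] [ 535.3178222  -159.71249608  231.        ]
```

Request:
play_rows:
  moves:
    - [1, [30, 1, 0], 0]
    - [1, [60, 1, 0], 0]
    - [1, [88, 1, 0], 0]
    - [1, [88, 1, 0], 0]

```text
t: 2.2
ee_pos: [526.5, -172.2, 190.0]
ee_rot: [[-0.008, -0.661, 0.75], [0.001, 0.75, 0.661], [-1.0, 0.006, -0.006]]
ft_force: [-0.3, -0.3, -0.0]
grip_width: 1.001
```

```bash
python3 go.py 530.3 -169.5 193 42; python3 - <<'E'
from m import *
c=cam('wrist','w2.png')
E
python3 go.py 530.3 -169.5 193 42
```

```text
t 2.2 p [ 526.5 -172.2  190. ] yaw 41.4 q [ 36.  42. -40. 103.  35.  48.  21.] F [-0.3 -0.3 -0. ] w 1.001
shift [-3.1 -0.4  4.6] turn -0.011
t 2.25 p [ 528.3 -172.   192.1] yaw 41.4 q [ 36.  42. -40. 103.  35.  48.  21.] F [-0.5 -0.7 -0.1] w 0.999
shift [-0.9  0.5  3.2] turn -0.011
```

View pics/w2.png

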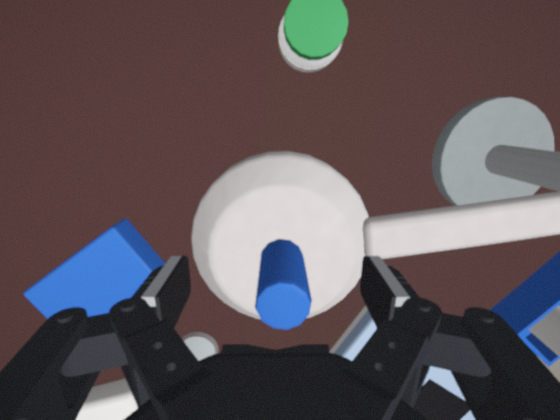

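The knob, with its top at (284,302), stands between the pads (midline x≈276), clear of both. The arm is still settling, so I'll shift 2 mm along the jaw axis and close.

Request:
play_rows:
  moves:
    - [1, [0, 0, 2], 0]
    - [0.4, [0, 0, 2], 0]
    - [-0.2, [0, 0, 2], 0]
    - [-0.7, [0, 0, 2], 0]
    - [-1, [0, 0, 2], 0]

```text
t: 2.75
ee_pos: [531.4, -170.4, 193.8]
ee_rot: [[0.001, -0.662, 0.75], [-0.0, 0.75, 0.662], [-1.0, -0.001, 0.0]]
ft_force: [0.5, 0.7, -1.0]
grip_width: 0.327
```

Request:
play_rows:
  moves:
    - [-1, [0, 0, 0], 0]
    - [-1, [0, 0, 0], 0]
    - [-1, [0, 0, 0], 0]
    - [-1, [0, 0, 0], 0]
    - [-1, [0, 0, 0], 0]

```text
t: 3.25
ee_pos: [530.6, -171.5, 193.9]
ee_rot: [[-0.001, -0.661, 0.75], [-0.002, 0.75, 0.661], [-1.0, -0.001, -0.002]]
ft_force: [-3.3, -2.7, 6.4]
grip_width: 0.262
```

```bash
cat > arc.py <<'E'
# waypoints for the next 5 rows: arc about hinge, step deg per row, from the present pose
import sys; from h import *
H=np.array([685.,12.]);step=float(sys.argv[1])
s=ctrl.sense();R=np.array(s['ee_rot']);p=np.array(s['ee_pos']);v=p[:2]-H
print('t',s['t'],'p',p.round(1),'r',np.hypot(*v).round(1),'ang',(np.degrees(np.arctan2(v[1],v[0]))%360).round(2),'yaw',np.degrees(np.arctan2(R[1,2],R[0,2])).round(1),'q',np.round(s['joint_pos'],0),'F',np.round(s['ft_force'],1),'M',np.round(s['ft_torque'],2),'w',round(s['grip_width'],3))
for k in range(1,6):
    a=-np.radians(step*k);Q=np.array([[np.cos(a),-np.sin(a)],[np.sin(a),np.cos(a)]])
    d=np.r_[H+Q@v,p[2]]-p
    print((R.T@d).round(1),round(-a,3))
E
python3 arc.py 4
```

```text
t 3.25 p [ 530.6 -171.5  193.9] r 239.8 ang 229.92 yaw 41.4 q [ 36.  42. -40. 103.  35.  49.  21.] F [-3.3 -2.7  6.4] M [-0.4   0.47  0.12] w 0.262
[-0.  16.6 -1.9] 0.07
[-0.  33.4 -2.7] 0.14
[-0.  50.1 -2.2] 0.209
[-0.1 66.8 -0.6] 0.279
[-0.1 83.3  2.1] 0.349
```

The knob is gripped (opening 0.262 ≈ 22 mm) and r = 239.8, so the hinge estimate is good. Now swinging.

Request:
play_rows:
  moves:
    - [-1, [0, 16.6, -1.9], 0.07]
    - [-1, [0, 33.4, -2.7], 0.14]
    - [-1, [0, 50.1, -2.2], 0.209]
    - [-1, [0, 66.8, -0.6], 0.279]
    - [-1, [0, 83.3, 2.1], 0.349]

```text
t: 3.75
ee_pos: [477.0, -107.2, 193.9]
ee_rot: [[-0.0, -0.362, 0.932], [-0.002, 0.932, 0.362], [-1.0, -0.002, -0.001]]
ft_force: [0.7, -1.2, 3.2]
grip_width: 0.262
```

```bash
python3 arc.py 4
```

```text
t 3.75 p [ 477.  -107.2  193.9] r 239.7 ang 209.81 yaw 21.2 q [ 28.  36. -34. 114.  31.  39.  -4.] F [ 0.7 -1.2  3.2] M [-0.28  0.16  0.11] w 0.262
[-0.  16.6 -1.9] 0.07
[-0.1 33.3 -2.7] 0.14
[-0.1 50.1 -2.3] 0.209
[-0.1 66.7 -0.7] 0.279
[-0.2 83.2  2. ] 0.349
```

Tracking well, with low forces. I'll continue.

Request:
play_rows:
  moves:
    - [-1, [0, 16.6, -1.9], 0.07]
    - [-1, [0, 33.3, -2.7], 0.14]
    - [-1, [0, 50.1, -2.3], 0.209]
    - [-1, [0, 66.7, -0.7], 0.279]
    - [-1, [0, 83.2, 2.0], 0.349]

```text
t: 4.25
ee_pos: [448.7, -28.4, 193.8]
ee_rot: [[0.0, -0.022, 1.0], [-0.001, 1.0, 0.022], [-1.0, -0.001, 0.0]]
ft_force: [0.3, -2.0, 3.0]
grip_width: 0.265
```

```bash
python3 arc.py 4
```

```text
t 4.25 p [448.7 -28.4 193.8] r 239.7 ang 189.7 yaw 1.2 q [ 15.  32. -27. 121.  27.  33. -30.] F [ 0.3 -2.   3. ] M [-0.21  0.13  0.06] w 0.265
[-0.  16.6 -1.9] 0.07
[-0.  33.3 -2.6] 0.14
[-0.1 50.1 -2.2] 0.209
[-0.1 66.7 -0.5] 0.279
[-0.1 83.2  2.2] 0.349
```

Request:
play_rows:
  moves:
    - [-1, [0, 16.6, -1.9], 0.07]
    - [-1, [0, 33.3, -2.6], 0.14]
    - [-1, [0, 50.1, -2.2], 0.209]
    - [-1, [0, 66.7, -0.5], 0.279]
    - [-1, [0, 83.2, 2.2], 0.349]

```text
t: 4.75
ee_pos: [449.2, 55.2, 193.8]
ee_rot: [[0.0, 0.321, 0.947], [-0.001, 0.947, -0.321], [-1.0, -0.001, 0.001]]
ft_force: [0.6, -1.7, 1.9]
grip_width: 0.266
```

```bash
python3 arc.py 4
```

```text
t 4.75 p [449.2  55.2 193.8] r 239.7 ang 169.62 yaw -18.7 q [  0.  31. -20. 121.  20.  31. -53.] F [ 0.6 -1.7  1.9] M [-0.26  0.03 -0.02] w 0.266
[-0.  16.6 -1.9] 0.07
[-0.  33.3 -2.5] 0.14
[-0.  50.1 -2.1] 0.209
[-0.  66.7 -0.4] 0.279
[-0.1 83.2  2.4] 0.349
```

Request:
play_rows:
  moves:
    - [-1, [0, 16.6, -1.9], 0.07]
    - [-1, [0, 33.3, -2.5], 0.14]
    - [-1, [0, 50.1, -2.1], 0.209]
    - [-1, [0, 66.7, -0.4], 0.279]
    - [-1, [0, 83.2, 2.4], 0.349]

```text
t: 5.25
ee_pos: [478.2, 133.4, 193.8]
ee_rot: [[0.0, 0.626, 0.78], [-0.001, 0.78, -0.626], [-1.0, -0.0, 0.001]]
ft_force: [0.8, -2.8, 2.2]
grip_width: 0.266
```

```bash
python3 arc.py 4; python3 - <<'E'
from m import *
for n,bx in (('top',(218,203,272,257)),('scene',(285,210,345,268))):
    c=cam(n,'mid_'+n+'.png')
    h=cv2.cvtColor(np.ascontiguousarray(c['pixels']),cv2.COLOR_RGB2HSV)
    m=cv2.inRange(h,(0,110,30),(12,255,200))|cv2.inRange(h,(165,110,30),(180,255,200))
    k=np.zeros_like(m);x0,y0,x1,y1=bx;k[y0:y1,x0:x1]=m[y0:y1,x0:x1]
    P=cv2.findNonZero(k); (e,ax,an)=cv2.fitEllipse(cv2.convexHull(P))
    w=[onz(c,*q[0],13)[:2] for q in cv2.convexHull(P)]
    print(n,e,ax,onz(c,*e,13).round(1),'circle',cv2.minEnclosingCircle(np.float32(w)))
E
```

```text
t 5.25 p [478.2 133.4 193.8] r 239.8 ang 149.58 yaw -38.7 q [-12.  34. -13. 114.  13.  34. -73.] F [ 0.8 -2.8  2.2] M [-0.34  0.01  0.02] w 0.266
[-0.  16.6 -1.8] 0.07
[-0.  33.4 -2.5] 0.14
[-0.  50.1 -2. ] 0.209
[-0.  66.8 -0.3] 0.279
[-0.  83.3  2.5] 0.349
top (243.6095733642578, 229.1621856689453) (31.998458862304688, 32.67256164550781) [557.9 218.9  13. ] circle ((557.3221435546875, 220.42543029785156), 38.700984954833984)
scene (314.8862609863281, 239.06944274902344) (28.01287269592285, 33.74870300292969) [561.2 214.1  13. ] circle ((560.7224731445312, 213.9327850341797), 40.46180725097656)
```

```bash
python3 - <<'E'
from m import *
for n,f,bx in (('top','top1.png',(215,200,275,260)),('scene','sc1.png',(285,210,345,268))):
    c=cam(n); c['pixels']=cv2.imread('pics/'+f)[:,:,::-1]
    h=cv2.cvtColor(np.ascontiguousarray(c['pixels']),cv2.COLOR_RGB2HSV)
    m=cv2.inRange(h,(0,140,30),(12,255,200))|cv2.inRange(h,(165,140,30),(180,255,200))
    k=np.zeros_like(m);x0,y0,x1,y1=bx;k[y0:y1,x0:x1]=m[y0:y1,x0:x1]
    k=cv2.morphologyEx(k,cv2.MORPH_OPEN,np.ones((3,3)))
    P=cv2.findNonZero(k); hu=cv2.convexHull(P); e,ax,an=cv2.fitEllipse(hu)
    w=[onz(c,*q[0],11)[:2] for q in hu]
    print(n,e,ax,cen(hu),onz(c,*e,11).round(1),cv2.minEnclosingCircle(np.float32(w)))
def C(f,x0,y0,x1,y1): return cv2.resize(cv2.imread('pics/'+f)[y0:y1,x0:x1],(400,400),interpolation=0)
cv2.imwrite('pics/cmp.png',np.hstack([C('top1.png',215,200,275,260),C('mid_top.png',200,180,300,280)]))
E
```

```text
top (244.3151092529297, 228.9840087890625) (32.163089752197266, 32.947425842285156) (244.23992673992674, 229.02950752950753) [558.6 217.4  11. ] ((558.8636474609375, 217.3802490234375), 38.73179244995117)
scene (314.8274841308594, 239.14920043945312) (27.527978897094727, 33.3822021484375) (314.81292757725873, 239.23260202878035) [560.3 214.4  11. ] ((559.4796142578125, 214.16647338867188), 40.226295471191406)
```

View pics/cmp.png

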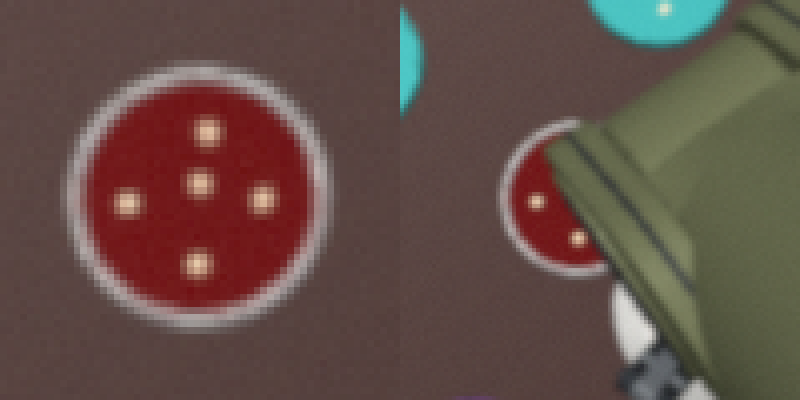

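The pre-move crop shows the dish rim centred at about (244.5,228.7). The mid crop has the gripper partly covering the dish. Where the arm gripped the knob gives each camera's bias, and both corrected views put the dish at ≈ (560,214.7), angle 121.7°. That leaves 27.9°.

Request:
play_rows:
  moves:
    - [-1, [0, 16.6, -1.8], 0.07]
    - [-1, [0, 33.4, -2.5], 0.14]
    - [-1, [0, 50.1, -2.0], 0.209]
    - [-1, [0, 66.8, -0.3], 0.279]
    - [-1, [0, 83.3, 2.5], 0.349]

```text
t: 5.95
ee_pos: [531.5, 196.5, 193.9]
ee_rot: [[-0.001, 0.854, 0.521], [-0.0, 0.521, -0.854], [-1.0, -0.001, -0.0]]
ft_force: [-0.9, -1.3, 5.4]
grip_width: 0.263
```

```bash
python3 arc.py 1.6
```

```text
t 5.95 p [531.5 196.5 193.9] r 240.0 ang 129.76 yaw -58.6 q [-21.  38.  -7. 102.   7.  40. -90.] F [-0.9 -1.3  5.4] M [-0.09  0.2   0.08] w 0.263
[-0.   6.6 -0.9] 0.028
[-0.  13.3 -1.6] 0.056
[-0.  20.  -2.1] 0.084
[-0.  26.7 -2.4] 0.112
[-0.  33.4 -2.5] 0.14
```

Request:
play_rows:
  moves:
    - [-1, [0, 13.3, -1.6], 0.056]
    - [-1, [0, 26.7, -2.4], 0.112]
    - [-1, [0, 33.7, -2.5], 0.141]
    - [-1, [0, 33.7, -2.5], 0.141]
    - [-1, [0, 33.7, -2.5], 0.141]

```text
t: 6.45
ee_pos: [559.6, 216.6, 193.9]
ee_rot: [[0.001, 0.917, 0.398], [0.001, 0.398, -0.917], [-1.0, 0.002, -0.001]]
ft_force: [-0.5, 1.6, 4.8]
grip_width: 0.263
```

```bash
python3 arc.py 1
```

```text
t 6.45 p [559.6 216.6 193.9] r 240.0 ang 121.5 yaw -66.6 q [-23.  40.  -5.  97.   4.  43. -96.] F [-0.5  1.6  4.8] M [ 0.34  0.1  -0.06] w 0.263
[ 0.   4.2 -0.6] 0.017
[ 0.   8.3 -1. ] 0.035
[ 0.  12.5 -1.4] 0.052
[ 0.  16.7 -1.8] 0.07
[ 0.  20.8 -2. ] 0.087
```

At 121.5°, within 1 mm. Opening the jaws, then going straight up.

Request:
play_rows:
  moves:
    - [-0.2, [0, 0, 0], 0]
    - [0.3, [0, 0, 0], 0]
    - [1, [0, 0, 0], 0]
    - [1, [0, 0, 0], 0]
    - [1, [0, 0, 0], 0]

```text
t: 6.95
ee_pos: [559.2, 216.1, 193.1]
ee_rot: [[-0.0, 0.918, 0.397], [-0.0, 0.397, -0.918], [-1.0, -0.0, 0.0]]
ft_force: [-0.1, -0.3, -0.7]
grip_width: 1.0
```

Request:
play_rows:
  moves:
    - [1, [-15, 0, 0], 0]
    - [1, [-45, 0, 0], 0]
    - [1, [-80, 0, 0], 0]
    - [1, [-115, 0, 0], 0]
    - [1, [-115, 0, 0], 0]

```text
t: 7.45
ee_pos: [562.2, 217.6, 313.4]
ee_rot: [[0.01, 0.918, 0.396], [0.004, 0.396, -0.918], [-1.0, 0.011, -0.0]]
ft_force: [-0.1, 1.0, -0.1]
grip_width: 0.999
```

```bash
python3 go.py 450 -50 310 -66
```

```text
t 7.45 p [562.2 217.6 313.4] yaw -66.6 q [-23.  32.  -5.  88.   3.  59. -95.] F [-0.1  1.  -0.1] w 0.999
shift [   1.2 -209.1  201.2] turn -0.011
```

Move aside for a clear view.

Request:
play_rows:
  moves:
    - [1, [0, -33, 32], 0]
    - [1, [0, -66, 64], 0]
    - [1, [0, -99, 96], 0]
    - [1, [0, -132, 128], 0]
    - [1, [0, -165, 160], 0]

```text
t: 7.95
ee_pos: [470.0, 2.4, 307.8]
ee_rot: [[-0.001, 0.918, 0.397], [-0.0, 0.397, -0.918], [-1.0, -0.001, 0.0]]
ft_force: [1.0, -1.3, -0.4]
grip_width: 0.997
```

Request:
play_rows:
  moves:
    - [1, [0, -33, 32], 0]
    - [1, [0, -66, 64], 0]
    - [1, [0, -99, 96], 0]
    - [1, [0, -99, 96], 0]
    - [1, [0, -99, 96], 0]

```text
t: 8.45
ee_pos: [417.8, -124.3, 308.0]
ee_rot: [[-0.001, 0.919, 0.394], [0.0, 0.394, -0.919], [-1.0, -0.001, -0.0]]
ft_force: [0.2, 1.0, 0.6]
grip_width: 1.004
```

```bash
python3 go.py; python3 - <<'E'
from m import *
a=cam('top','f_top.png');b=cam('scene','f_sc.png')
lo,hi=(105,150,80),(125,255,255)
try:
    u=cen(blob(a,lo,hi,(195,180,260,260)));v=cen(blob(b,lo,hi,(270,130,350,260)))
    print(u,v,tri(ray(a,*u),ray(b,*v)),onz(a,*u,211),onz(b,*v,211))
except Exception as e: print(e)
cv2.imwrite('pics/f.png',np.hstack([cv2.resize(c['pixels'][y:y+200,x:x+200,::-1],(400,400)) for c,x,y in((a,150,130),(b,210,110))]))
E
```

```text
t 8.45 p [ 417.8 -124.3  308. ] yaw -66.8 q [ 14.  19.  -4. 114.   2.  47. -59.] F [0.2 1.  0.6] w 1.004
(237.1076923076923, 211.35042735042734) (322.3724489795918, 188.58588435374148) (array([561.18373623, 217.06662536, 208.29191094]), np.float64(2.3598862301000483)) [561.00678289 217.97620865 211.        ] [562.88727195 214.93470727 211.        ]
```

View pics/f.png

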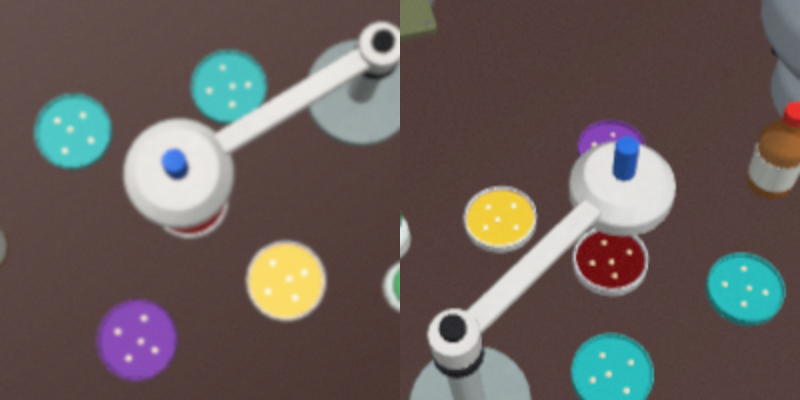

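The final views show the lamp head over the red dish, with the knob at about (237,211) in the top view and (322,189) in the scene view. The amber dish is unmoved and the gripper is clear. Within each camera, knob and dish centres differ by about 2.5 mm, so I'm handing in.

```bash
python3 -c "
from plant import ctrl;print(ctrl.hand_in())"
```

```text
the job is handed in; nothing more can be done
None
```

I swung the lamp round by its blue knob until the head stood over the red dish. Then I let go, drew the gripper clear and handed the job in at about 8.6 s of the 42 s allowed.

**Head position:** the last check puts the knob about 2.5 mm from the centre of the red dish, in both the top and the scene camera. I left that as it was.

**Disagreement:** the two cameras differ by about 3 mm on absolute position, which is roughly their stated calibration error. I used the place where the gripper held the knob to correct for this. The dish partly hides under the head in the last pictures, so its position comes from the pictures taken before the move.

**Everything else:** in the last pictures, the dishes still in view looked unmoved, judged by eye. Wrist forces read only a few newtons at the end of each move, and the gripper was touching nothing at the end.

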